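# Take the pole socket out of the slide-top case and hold it bore-up

### The job

Slide the cover of the wooden case on the bench fully open and leave it so, and take out the square metal pole socket that lies in it. Feel or look which end has the blind bore (the other end is plain), turn the socket so that the bore faces straight up, and finish while still holding it like that in the gripper, still, at least 10 cm clear of the bench and touching nothing else, ready for a pole to be pushed in. Leave the other things on the bench alone.

Things in the scene. Friction and masses are not known exactly. Their poses are not given: they have to be found in the camera images.
- case: Wooden case fixed to the bench. Origin: at bench level under the middle of its open compartment (165 mm in x; y -82 to +88 mm; floor 6 mm up). 10 mm walls; rails on the long walls (x = +-90 mm), 71 mm high. The rest of it, to y = -268 mm, is a closed deck 56 mm high; +y end at 98 mm. Its cover slides along its -y, off the compartment onto the deck.
- cover (a joint): Slide of the flat plywood cover (172 x 178 x 6 mm, underside 58 mm above the bench), in m: 0 = shut, 0.17 = fully open at its stop. Grows as the cover moves along the case's -y. Starts at 0 to 0.02. Friction about 1.5 N, light damping; it stays where it is left.
- cover_grip (a point): Grip point in the cover's upright wooden grip bar, moves with the cover: 82 mm above the bench. The bar stands on the middle of the cover: 70 mm long along the case's x, 14 mm thick along the case's y (the sliding direction), 64 to 92 mm above the bench. Axes as the case's.
- socket: Aluminium block 58 x 40 x 40 mm, about 0.2 kg, loose, lying on a long side near the middle of the compartment, turned any way round. Origin: its centre (20 mm above what it lies on). x runs along its length and points out of the end with the blind bore (round, 27 mm across, 35 mm deep); the -x end is plain. Bore-up: x points up.
- socket_mouth (a point): Centre of the mouth of the socket's bore, 29 mm from the block's centre along its x; same axes.
- mat: Flat sheet of cardboard, 220 x 220 mm, 3 mm thick, fixed to the bench: a clear place where the socket may be set down and gripped anew (this is optional). Origin: centre of its underside, at bench level.
- can_a: Bystander: standing spray can, 66 mm across, 190 mm high. Origin: centre of its underside.
- can_b: Bystander: standing dark spray can, 52 mm across, 150 mm high. Origin: centre of its underside.
- jar: Bystander: glass jar with a steel lid, 68 mm across, 85 mm high. Origin: centre of its underside.
- tape: Bystander: roll of masking tape lying flat, 80 mm across, 25 mm high. Origin: centre of its underside.
- cap: Bystander: open grey spray-can cap, 58 mm across, 32 mm high. Origin: centre of its underside.
- brush: Bystander: paint brush lying flat along its x axis. Origin: its middle, at bench level.
- scraper: Bystander: scraper lying flat along its x axis. Origin: its middle, at bench level.

How it is judged:
By the outcome, as a careful person would: the job done as asked, in the order asked, and still so for the second after the job is handed in, while the arm keeps its last pose, push and grip.
It also fails if it takes over 61 s, if anything falls off the work surface, if the arm or the gripper's body presses on something with over 40 N, if the wrist force passes 120 N, or if a joint passes its speed limit or range.

### The arm

A 7-joint arm with a two-finger parallel gripper is mounted at the origin on the work surface. World frame = base frame: x ahead of the robot, y to its left, z up, the work surface at z = 0. Lengths are in m, angles in rad, forces in N, time in s.
With the tool pointing down it reaches from about 0.4 to 0.85 m from the base axis. Payload 10.4 kg.
Tool frame: the origin (TCP) lies at the very end of the fingers, on their centre line; the grasp point (between the pads) lies 19 mm behind it (r.pinch_z is the distance from the TCP to the grasp point, in m); z points along the fingers, y is the line along which they close (so a half turn about z gives the same grasp; the last joint's range is limited). The gripper opens to 87 mm and grips with 3 to 60 N. Pads are 19 mm wide; open, the fingers measure 117 mm over their backs; the gripper's body (75 mm by 190 mm) begins 51 mm behind the grasp point.
Start: joints at [-1.322, 0.332, -0.065, 1.46, 0.022, 1.35, -0.088], TCP at [0.168, 0.602, 0.223] pointing down, gripper open.
Joint ranges: [-2.6, 2.6], [-0.5, 2.12], [-1.47, 1.34], [0.16, 2.42], [-1.27, 4.41], [0.06, 2.06], [-2.6, 2.6]. Speed limits (rad/s): [2.22, 2.22, 2.79, 2.79, 3.14, 3.14, 3.14].

### API

Orientations are given as a unit quaternion [x, y, z, w].
In Python, from bench import r, camera gives the robot as it stands. The module is installed in compiled form; this text tells all that it offers.
- The arm moves only by the shell command python3 -m pendant 'ROWS' [FORCE]. ROWS is JSON, a list of rows, each an object with "dp": the shift along the tool's x, y, z as a fraction of full scale, a list of three; "rotation": the turn, a rotation vector about the tool's x, y, z as a fraction of full scale, a list of three; "jaw": the opening, from 0 (shut) to 1 (fully open). A call has 1 to 8 rows; each row is the pose to reach, as a shift and turn from the pose commanded when the call began, along the tool's axes at that moment, turning the shorter way round; what a row does not reach only later rows make up. Full scale, the value 1, is 0.15 m for a shift and 2 pi rad for a turn. A row lasts 1/8 s, in which the tool goes at most 62.5 mm and 10.7 degrees, less where a joint would pass 70% of its speed; a pose out of reach is approached as far as the arm can. A call with a number of a shift or a turn outside -1 to 1 is refused whole. A call with a gripper value outside its range is refused whole. The fingers move at their own pace and stop on an object; FORCE is the grip in N (left out, the last holds). Time passes only in rows, so rows that repeat a pose let the fingers close. It gives the time, the measured TCP pose, the force, the opening and the grip force at its end, in the units of the state.
- r.read_state(): the state, without advancing time (a new reading comes with each control period).
- camera(name): name is "side" or "top"; returns a dict with "image" (480x640x3 uint8, red, green, blue), "z_map" (480x640 float32, m along the optical axis (not along the pixel's ray), 0 where there is no reading), "mtx" (3x3 intrinsics, pixels), "distortion" ([k1, k2, p1, p2, k3] as OpenCV has them; the pictures are not rectified), "T" (4x4, takes a point from camera to world coordinates). Camera axes: x right, y down, z forward; pixel columns grow to the right and rows downward; lengths in m; the calibration is good to about 2 mm. A picture is of the moment at which its call begins.
- r.close_job(): hands the job in; it is judged then, once.
The state is a dict: "time": time; "joint_positions": joint angles; "joint_vel": joint speeds; "joint_torque": joint torques, N m; "ee_pos": TCP position; "eef_rot": TCP orientation; "ft_force": force on the tool from outside, world axes, zero at the start; "torque": the same for the moment, N m; "width": finger opening in m; "grip_force": force on a finger pad.
Only numpy, scipy, OpenCV 4.12 (cv2) and the standard library are available. Lean on these libraries where they do the work, as an engineer would, in place of code of your own. Each camera call takes 0.05 s, during which the arm holds its last target. There are 200 camera calls.

## Working session

There is one attempt and no reset: what is moved stays moved. The work goes in short steps, Python scripts to look and compute and a shell command to move; the robot and the scene stay as the last step left them, time stands still between calls to the robot, and variables do not carry over. Pictures are saved under pics/ and viewed, at most 10 in all, crops included, and the job is handed in when it is done.

```bash
mkdir -p pics
cat > h.py <<'E'
import numpy as np, cv2
from scipy.spatial.transform import Rotation as R
from bench import r, camera
def pts(c, uv, z=None):
    """pixels -> world; z: intersect with plane z=const, else depth"""
    uv=np.array(uv,float).reshape(-1,1,2)
    n=cv2.undistortPoints(uv,c["mtx"],np.array(c["distortion"])).reshape(-1,2)
    d=np.c_[n,np.ones(len(n))]
    T=np.array(c["T"])
    if z is None:
        zz=np.array([c["z_map"][int(v),int(u)] for u,v in uv.reshape(-1,2)])
        return (d*zz[:,None])@T[:3,:3].T+T[:3,3]
    w=d@T[:3,:3].T
    return T[:3,3]+w*((z-T[2,3])/w[:,2])[:,None]
def delta(p,Rw=None):
    """dp/rotation row values to reach world TCP p (and Rotation Rw) from measured pose"""
    s=r.read_state(); q=R.from_quat(s["eef_rot"])
    dp=q.inv().apply(np.array(p)-s["ee_pos"])/0.15
    rv=(q.inv()*Rw).as_rotvec()/(2*np.pi) if Rw is not None else np.zeros(3)
    print("dp",dp.round(4),"rot",rv.round(4))
E
python3 - <<'E'
from h import *
for n in("top","side"):
    c=camera(n); cv2.imwrite(f"pics/{n}0.png",c["image"][:,:,::-1]); np.savez(f"{n}0.npz",**c); print(n,np.array(c["T"]).round(3).tolist(),c["mtx"].round(1).tolist())
s=r.read_state(); print(s, r.pinch_z); print(R.from_quat(s["eef_rot"]).as_matrix().round(3))
E
```

```text
top [[0.008, -0.991, 0.133, 0.441], [-1.0, -0.01, -0.011, -0.103], [0.012, -0.133, -0.991, 1.084], [0.0, 0.0, 0.0, 1.0]] [[468.4, 0.0, 312.6], [0.0, 468.4, 237.6], [0.0, 0.0, 1.0]]
side [[-0.996, -0.063, 0.057, 0.494], [-0.084, 0.619, -0.781, 0.969], [0.014, -0.783, -0.622, 0.924], [0.0, 0.0, 0.0, 1.0]] [[533.5, 0.0, 323.9], [0.0, 533.5, 241.6], [0.0, 0.0, 1.0]]
{'time': 0.1, 'joint_positions': array([-1.32157938,  0.33279835, -0.0647146 ,  1.46085035,  0.02158144,
        1.34993036, -0.08848607]), 'joint_vel': array([-0.00023839, -0.00120906, -0.00131193, -0.00147134,  0.00111722,
       -0.00239664, -0.00028909]), 'joint_torque': array([ 5.35556737e-04, -6.24542427e+01,  2.38796807e-02, -3.90723467e+01,
       -6.15240633e-02,  3.64434044e-02,  6.38353549e-05]), 'ee_pos': array([0.16769551, 0.60171332, 0.22184332]), 'eef_rot': array([ 1.35469272e-01,  9.90781338e-01, -6.42197934e-04, -6.91966642e-05]), 'ft_force': array([ 0.22269747, -0.78839403,  0.06036031]), 'torque': array([ 0.00735679, -0.01913618, -0.03910335]), 'grip_force': 0.0, 'width': 0.08697984378625692} 0.0187
[[-0.963  0.268 -0.   ]
 [ 0.268  0.963 -0.001]
 [-0.    -0.001 -1.   ]]
```

View pics/top0.png

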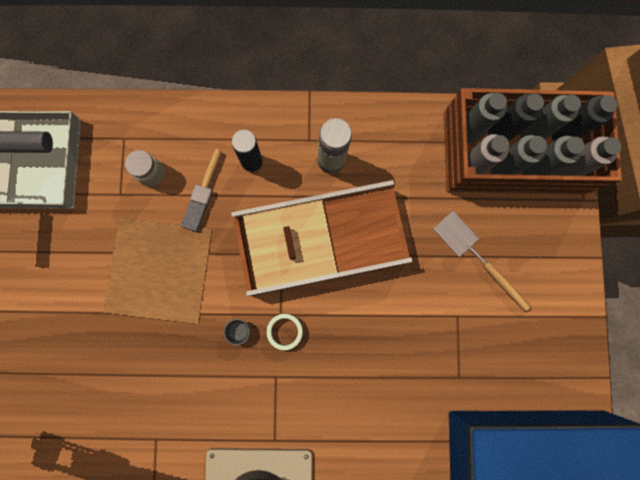

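View pics/side0.png

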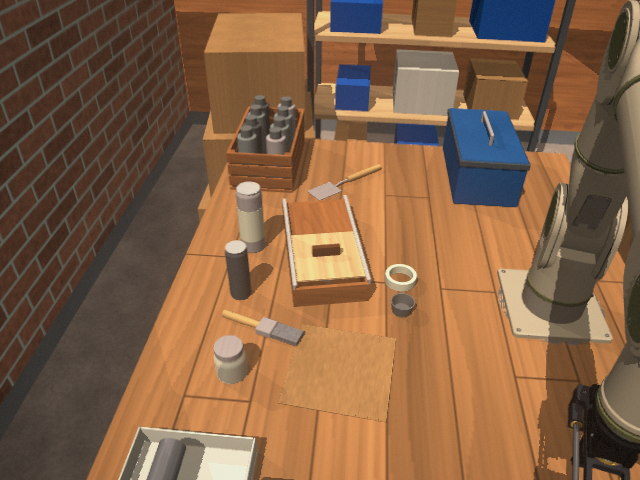

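Run:
```python
from h import *
c=dict(np.load("top0.npz")); s=dict(np.load("side0.npz"))
far=pts(c,[(234,213),(394,184)],.071); near=pts(c,[(248,292),(410,262)],.071)
print(far.round(3),near.round(3))
for a in(far,near): d=a[0]-a[1]; print(np.degrees(np.arctan2(d[1],d[0])),np.linalg.norm(d))
print("bar ends top",pts(c,[(286,227),(293,258),(289,243)],.092).round(3), "side cam",pts(s,[(312,248),(340,246)],.092).round(3))
hsv=None
for n,uv,z in[("tape",(285,332),.025),("cap",(237,326),.032),("can_b",(244,138),.15),("can_a",(336,130),.19),("jar",(141,160),.085),("mat",(158,271),.003),("brush",(205,190),.01),("scr",(470,245),.01)]: print(n,pts(c,[uv],z).round(3))
# enlarge crop
im=c["image"][170:310,210:430,::-1]; cv2.imwrite("pics/crop0.png",cv2.resize(im,None,fx=3.6,fy=3.6,interpolation=cv2.INTER_CUBIC))
```

```text
[[ 0.63   0.059  0.071]
 [ 0.699 -0.294  0.071]] [[ 0.458  0.024  0.071]
 [ 0.526 -0.326  0.071]]
101.10630475432329 0.3597308885778104
100.95945541222302 0.3565281186328586
bar ends top [[ 0.597 -0.057  0.092]
 [ 0.53  -0.073  0.092]
 [ 0.562 -0.064  0.092]] side cam [[ 0.597 -0.048  0.092]
 [ 0.529 -0.063  0.092]]
tape [[ 0.371 -0.055  0.025]]
cap [[0.384 0.051 0.032]]
can_b [[0.773 0.031 0.15 ]]
can_a [[ 0.778 -0.157  0.19 ]]
jar [[0.744 0.265 0.085]]
mat [[0.505 0.241 0.003]]
brush [[0.696 0.138 0.01 ]]
scr [[ 0.572 -0.481  0.01 ]]
```

View pics/crop0.png

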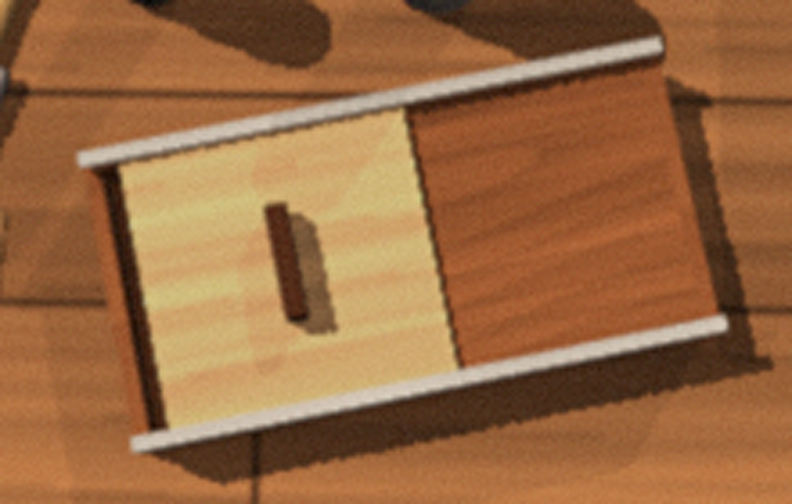

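The crop shows the bar running from about (286,227) to (293,259) in full-image pixels. The cover is nearly shut and the deck extends to the right, which is world -y. The case's +y axis points at about 101°. I'm moving over the bar now.

```bash
python3 -m pendant '[{"dp":[-1,-1,0],"rotation":[0,0,-0.074],"jaw":1},{"dp":[-1,-1,0],"rotation":[0,0,-0.074],"jaw":1},{"dp":[-1,-1,0],"rotation":[0,0,-0.074],"jaw":1},{"dp":[-1,-1,0],"rotation":[0,0,-0.074],"jaw":1},{"dp":[-1,-1,0],"rotation":[0,0,-0.074],"jaw":1}]'
for i in 1 2; do :; done
python3 -m pendant '[{"dp":[-0.32,-0.88,0],"rotation":[0,0,0],"jaw":1},{"dp":[-0.32,-0.88,0],"rotation":[0,0,0],"jaw":1},{"dp":[-0.32,-0.88,0],"rotation":[0,0,0],"jaw":1}]'
python3 -m pendant '[{"dp":[-0.32,-0.88,0],"rotation":[0,0,0],"jaw":1},{"dp":[-0.32,-0.88,0],"rotation":[0,0,0],"jaw":1},{"dp":[-0.32,-0.88,0],"rotation":[0,0,0],"jaw":1}]'
python3 -m pendant '[{"dp":[-0.32,-0.88,0],"rotation":[0,0,0],"jaw":1},{"dp":[-0.32,-0.88,0],"rotation":[0,0,0],"jaw":1},{"dp":[-0.32,-0.88,0],"rotation":[0,0,0],"jaw":1},{"dp":[-0.32,-0.88,0],"rotation":[0,0,0],"jaw":1}]'
python3 - <<'E'
from h import *
a=np.radians(101); y=np.array([np.cos(a),np.sin(a),0]); z=np.array([0,0,-1.])
Rw=R.from_matrix(np.c_[np.cross(y,z),y,z])
delta([.563,-.062,.2],Rw)
E
```

```text
time: 0.72
ee_pos: [0.2733, 0.4157, 0.2227]
eef_rot: [-0.095, 0.996, -0.0, 0.0]
ft_force: [-0.6, 0.2, 0.8]
width: 0.0871
grip_force: 0.0
time: 1.1
ee_pos: [0.3459, 0.2948, 0.2226]
eef_rot: [-0.095, 0.996, -0.0, 0.0]
ft_force: [-0.9, 0.1, -0.4]
width: 0.0871
grip_force: 0.0
time: 1.48
ee_pos: [0.4182, 0.1748, 0.2226]
eef_rot: [-0.095, 0.996, -0.0, 0.0]
ft_force: [-0.5, 1.2, -0.0]
width: 0.0869
grip_force: 0.0
time: 1.98
ee_pos: [0.4895, 0.0576, 0.2222]
eef_rot: [-0.097, 0.995, -0.0, -0.0]
ft_force: [-0.5, 0.9, -0.8]
width: 0.0872
grip_force: 0.0
dp [-0.3279 -0.8766  0.1477] rot [ 0.     -0.0001  0.0002]
```

```bash
python3 -m pendant '[{"dp":[-0.328,-0.877,0],"rotation":[0,0,0],"jaw":1},{"dp":[-0.328,-0.877,0],"rotation":[0,0,0],"jaw":1},{"dp":[-0.328,-0.877,0],"rotation":[0,0,0],"jaw":1},{"dp":[-0.328,-0.877,0.3],"rotation":[0,0,0],"jaw":1},{"dp":[-0.328,-0.877,0.5],"rotation":[0,0,0],"jaw":1},{"dp":[-0.328,-0.877,0.7],"rotation":[0,0,0],"jaw":1},{"dp":[-0.328,-0.877,0.9],"rotation":[0,0,0],"jaw":1},{"dp":[-0.328,-0.877,1],"rotation":[0,0,0],"jaw":1}]'
python3 -m pendant '[{"dp":[0,0,0],"rotation":[0,0,0],"jaw":0.1},{"dp":[0,0,0],"rotation":[0,0,0],"jaw":0},{"dp":[0,0,0],"rotation":[0,0,0],"jaw":0},{"dp":[0,0,0],"rotation":[0,0,0],"jaw":0},{"dp":[0,0,0],"rotation":[0,0,0],"jaw":0},{"dp":[0,0,0],"rotation":[0,0,0],"jaw":0}]' 20
python3 - <<'E'
from h import *
for n in("side",):
    c=camera(n); cv2.imwrite("pics/side1.png",cv2.resize(c["image"][150:330,220:440,::-1],None,fx=3,fy=3))
E
```

```text
time: 2.98
ee_pos: [0.562, -0.0599, 0.0707]
eef_rot: [-0.098, 0.995, 0.001, -0.001]
ft_force: [-0.1, 0.7, 0.7]
width: 0.087
grip_force: 0.0
time: 3.72
ee_pos: [0.5629, -0.0634, 0.0726]
eef_rot: [-0.096, 0.995, 0.0, 0.0]
ft_force: [-0.1, 0.6, 0.4]
width: 0.0349
grip_force: 0.0
```

View pics/side1.png

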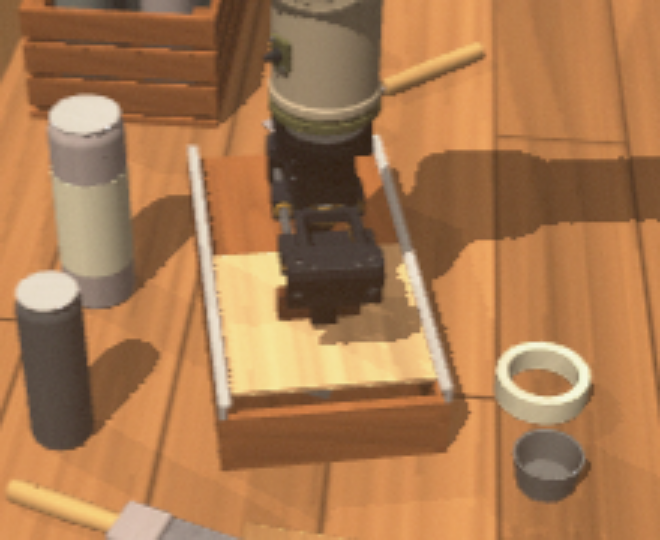

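The picture shows the gripper over the bar with the fingers astride it and still closing. The socket isn't visible yet.

```bash
python3 -m pendant '[{"dp":[0,0,0],"rotation":[0,0,0],"jaw":0},{"dp":[0,0,0],"rotation":[0,0,0],"jaw":0},{"dp":[0,0,0],"rotation":[0,0,0],"jaw":0},{"dp":[0,0,0],"rotation":[0,0,0],"jaw":0}]' 20
python3 -m pendant '[{"dp":[0,-0.1,0],"rotation":[0,0,0],"jaw":0},{"dp":[0,-0.25,0],"rotation":[0,0,0],"jaw":0},{"dp":[0,-0.4,0],"rotation":[0,0,0],"jaw":0},{"dp":[0,-0.55,0],"rotation":[0,0,0],"jaw":0},{"dp":[0,-0.7,0],"rotation":[0,0,0],"jaw":0},{"dp":[0,-0.85,0],"rotation":[0,0,0],"jaw":0},{"dp":[0,-0.95,0],"rotation":[0,0,0],"jaw":0},{"dp":[0,-0.95,0],"rotation":[0,0,0],"jaw":0}]'
python3 -m pendant '[{"dp":[0,-0.02,0],"rotation":[0,0,0],"jaw":0},{"dp":[0,-0.04,0],"rotation":[0,0,0],"jaw":0},{"dp":[0,-0.06,0],"rotation":[0,0,0],"jaw":0},{"dp":[0,-0.06,0],"rotation":[0,0,0],"jaw":0}]'
```

```text
time: 4.28
ee_pos: [0.5629, -0.0633, 0.0725]
eef_rot: [-0.097, 0.995, 0.0, -0.0]
ft_force: [0.2, 0.0, 0.2]
width: 0.0138
grip_force: 20.0
time: 5.28
ee_pos: [0.593, -0.2037, 0.0726]
eef_rot: [-0.097, 0.995, -0.001, 0.003]
ft_force: [12.1, 1.4, -6.8]
width: 0.0138
grip_force: 20.0
time: 5.78
ee_pos: [0.5946, -0.211, 0.0726]
eef_rot: [-0.097, 0.995, 0.0, 0.002]
ft_force: [10.9, 2.7, -5.7]
width: 0.0136
grip_force: 20.0
```

```bash
python3 -m pendant '[{"dp":[-0.02,-0.02,0],"rotation":[0,0,0],"jaw":0},{"dp":[-0.02,-0.05,0],"rotation":[0,0,0],"jaw":0},{"dp":[-0.02,-0.08,0],"rotation":[0,0,0],"jaw":0},{"dp":[-0.02,-0.08,0],"rotation":[0,0,0],"jaw":0}]'
python3 -m pendant '[{"dp":[0,-0.02,0],"rotation":[0,0,0],"jaw":0},{"dp":[0,-0.04,0],"rotation":[0,0,0],"jaw":0},{"dp":[0,-0.06,0],"rotation":[0,0,0],"jaw":0},{"dp":[0,-0.06,0],"rotation":[0,0,0],"jaw":0}]'
```

```text
time: 6.28
ee_pos: [0.5953, -0.213, 0.0722]
eef_rot: [-0.1, 0.995, 0.008, -0.003]
ft_force: [-22.5, 35.8, 27.7]
width: 0.0177
grip_force: 20.1
time: 6.78
ee_pos: [0.597, -0.2214, 0.072]
eef_rot: [-0.1, 0.995, 0.009, -0.003]
ft_force: [-22.2, 34.7, 26.3]
width: 0.0349
grip_force: 20.1
```

```bash
python3 -m pendant '[{"dp":[0,0,0],"rotation":[0,0,0],"jaw":1},{"dp":[0,0,0],"rotation":[0,0,0],"jaw":1},{"dp":[0,0,0],"rotation":[0,0,0],"jaw":1},{"dp":[0,0,0],"rotation":[0,0,0],"jaw":1},{"dp":[0,0,0],"rotation":[0,0,0],"jaw":1}]'
python3 -m pendant '[{"dp":[0,0,-0.3],"rotation":[0,0,0],"jaw":1},{"dp":[0,0,-0.7],"rotation":[0,0,0],"jaw":1},{"dp":[0,0,-1],"rotation":[0,0,0],"jaw":1},{"dp":[0,0,-1],"rotation":[0,0,0],"jaw":1},{"dp":[0.2,-0.5,-1],"rotation":[0,0,0],"jaw":1},{"dp":[0.4,-1,-1],"rotation":[0,0,0],"jaw":1},{"dp":[0.4,-1,-1],"rotation":[0,0,0],"jaw":1}]'
python3 - <<'E'
from h import *
for n in("top","side"):
    c=camera(n); np.savez(f"{n}1.npz",**c)
    a=c["image"][:,:,::-1]
    cr=a[170:310,210:430] if n=="top" else a[180:310,260:400]
    cv2.imwrite(f"pics/{n}2.png",cv2.resize(cr,None,fx=3.6,fy=3.6,interpolation=cv2.INTER_CUBIC))
E
```

```text
time: 7.4
ee_pos: [0.5988, -0.2328, 0.0724]
eef_rot: [-0.096, 0.995, -0.0, 0.0]
ft_force: [0.6, -0.7, -0.3]
width: 0.0773
grip_force: 0.0
time: 8.28
ee_pos: [0.5666, -0.3944, 0.2213]
eef_rot: [-0.095, 0.996, -0.0, -0.001]
ft_force: [-0.2, 0.4, 0.4]
width: 0.0874
grip_force: 0.0
```

View pics/top2.png

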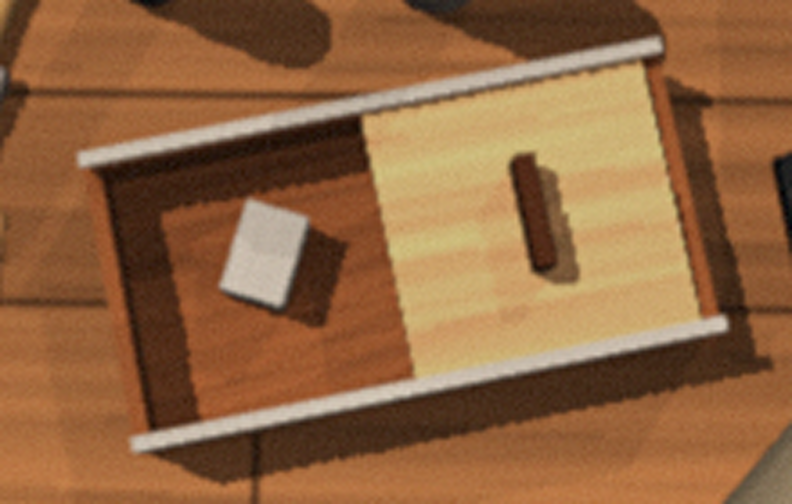

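View pics/side2.png

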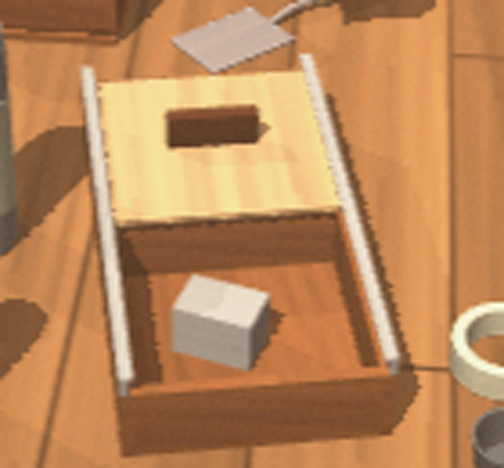

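The top crop shows the cover open over the deck, with a roughly 10 mm strip left at the -y end. The bare socket lies with its corners at about (248,200), (308,217), (285,310) and (221,288), so its long axis is roughly world x. In the side crop, the long +y side and the small -x end at (260,325) are visible.

Run:
```python
from h import *
c=dict(np.load("top1.npz")); s=dict(np.load("side1.npz"))
off=np.array([210,170]); k=lambda L:np.array(L)/3.6+off
q=pts(c,k([(248,200),(308,217),(287,303),(221,288)]),.046); print(q.round(4),q.mean(0).round(4))
for i,j in((0,3),(1,2),(0,1),(3,2)): d=q[i]-q[j]; print(np.degrees(np.arctan2(d[1],d[0])).round(1),np.linalg.norm(d).round(4))
qs=pts(s,np.array([(192,275),(270,293),(252,313),(173,315-4)])/3.6+[260,180],.046); print("side",qs.round(4),qs.mean(0).round(4))
print("bar now",pts(c,k([(523,154),(544,272)]),.092).round(3))
print("wall/edges",pts(c,k([(120,260)]),.056).round(3))
a=cv2.resize(c["image"][222:260,265:300,::-1],(400,434),interpolation=cv2.INTER_CUBIC); b=cv2.resize(s["image"][250:288,303:338,::-1],(400,434),interpolation=cv2.INTER_CUBIC)
cv2.imwrite("pics/sock.png",np.hstack([a,b]))
```

```text
[[ 0.6072 -0.0384  0.046 ]
 [ 0.5969 -0.0759  0.046 ]
 [ 0.543  -0.0637  0.046 ]
 [ 0.5519 -0.0227  0.046 ]] [ 0.5747 -0.0502  0.046 ]
-15.9 0.0574
-12.8 0.0552
74.6 0.0389
77.7 0.0419
side [[ 0.5963 -0.0708  0.046 ]
 [ 0.5398 -0.0568  0.046 ]
 [ 0.5508 -0.0342  0.046 ]
 [ 0.6056 -0.0308  0.046 ]] [ 0.5731 -0.0482  0.046 ]
bar now [[ 0.629 -0.205  0.092]
 [ 0.558 -0.217  0.092]]
wall/edges [[0.568 0.039 0.056]]
```

View pics/sock.png

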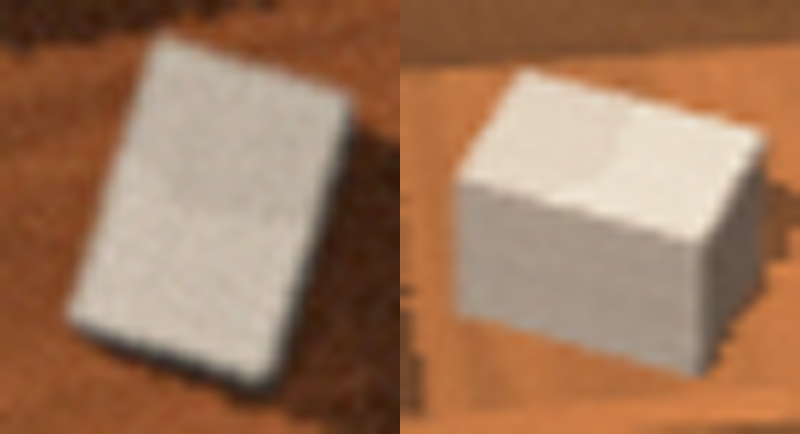

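The enlarged crops show a plain, uniformly grey -x end on the right at (735,270), so the bore is probably at the outward end. I'll check that after the lift. The socket centre is about (0.574, -0.0495) and its axis is at about -15°.

```bash
python3 -m pendant '[{"dp":[-0.25,1,0],"rotation":[0,0,0],"jaw":1},{"dp":[-0.25,1,0],"rotation":[0,0,0],"jaw":1},{"dp":[-0.25,1,0],"rotation":[0,0,0],"jaw":1}]'
python3 -m pendant '[{"dp":[-0.24,0.9,0],"rotation":[0,0,0.0725],"jaw":1},{"dp":[-0.24,0.9,0],"rotation":[0,0,0.0725],"jaw":1},{"dp":[-0.24,0.9,0],"rotation":[0,0,0.0725],"jaw":1},{"dp":[-0.24,0.9,0],"rotation":[0,0,0.0725],"jaw":1}]'
python3 - <<'E'
from h import *
a=np.radians(75); y=np.array([np.cos(a),np.sin(a),0]); z=np.array([0,0,-1.])
Rw=R.from_matrix(np.c_[np.cross(y,z),y,z])
delta([.574,-.0495,.015],Rw); print(r.read_state()["joint_positions"].round(2))
E
```

```text
time: 8.75
ee_pos: [0.5776, -0.2312, 0.2213]
eef_rot: [-0.099, 0.995, 0.001, -0.0]
ft_force: [0.2, 0.3, 0.0]
width: 0.0868
grip_force: 0.0
time: 9.25
ee_pos: [0.5864, -0.0935, 0.2215]
eef_rot: [0.129, 0.992, 0.0, -0.001]
ft_force: [-0.7, -0.1, 0.6]
width: 0.0873
grip_force: 0.0
dp [0.1525 0.2615 1.3773] rot [ 0.0001 -0.0002  0.0006]
[-0.45  0.3   0.66  1.58 -0.19  1.33  1.54]
```

```bash
python3 -m pendant '[{"dp":[0.13,0.2,0],"rotation":[0,0,0],"jaw":1},{"dp":[0.13,0.2,0],"rotation":[0,0,0],"jaw":1},{"dp":[0.13,0.2,0.3],"rotation":[0,0,0],"jaw":1},{"dp":[0.13,0.2,0.6],"rotation":[0,0,0],"jaw":1},{"dp":[0.13,0.2,0.8],"rotation":[0,0,0],"jaw":1},{"dp":[0.13,0.2,0.8],"rotation":[0,0,0],"jaw":1},{"dp":[0.13,0.2,0.8],"rotation":[0,0,0],"jaw":1}]'
python3 - <<'E'
from h import *
a=np.radians(75); y=np.array([np.cos(a),np.sin(a),0]); z=np.array([0,0,-1.])
Rw=R.from_matrix(np.c_[np.cross(y,z),y,z])
delta([.574,-.0495,.015],Rw)
E
```

```text
time: 10.12
ee_pos: [0.5759, -0.064, 0.1038]
eef_rot: [0.131, 0.991, -0.0, 0.001]
ft_force: [0.1, -0.5, 0.1]
width: 0.0869
grip_force: 0.0
dp [0.0382 0.0901 0.5917] rot [ 0.      0.0002 -0.0002]
```

```bash
python3 -m pendant '[{"dp":[0.038,0.09,0],"rotation":[0,0,0],"jaw":1},{"dp":[0.038,0.09,0.15],"rotation":[0,0,0],"jaw":1},{"dp":[0.038,0.09,0.3],"rotation":[0,0,0],"jaw":1},{"dp":[0.038,0.09,0.45],"rotation":[0,0,0],"jaw":1},{"dp":[0.038,0.09,0.55],"rotation":[0,0,0],"jaw":1},{"dp":[0.038,0.09,0.59],"rotation":[0,0,0],"jaw":1},{"dp":[0.038,0.09,0.59],"rotation":[0,0,0],"jaw":1}]'
python3 -m pendant '[{"dp":[0,0,0],"rotation":[0,0,0],"jaw":0},{"dp":[0,0,0],"rotation":[0,0,0],"jaw":0},{"dp":[0,0,0],"rotation":[0,0,0],"jaw":0},{"dp":[0,0,0],"rotation":[0,0,0],"jaw":0},{"dp":[0,0,0],"rotation":[0,0,0],"jaw":0},{"dp":[0,0,0],"rotation":[0,0,0],"jaw":0},{"dp":[0,0,0],"rotation":[0,0,0],"jaw":0},{"dp":[0,0,0],"rotation":[0,0,0],"jaw":0}]' 40
```

```text
time: 11.0
ee_pos: [0.5735, -0.0482, 0.0144]
eef_rot: [0.131, 0.991, 0.0, 0.0]
ft_force: [0.3, 0.1, -0.6]
width: 0.0868
grip_force: 0.0
time: 12.0
ee_pos: [0.5732, -0.0482, 0.014]
eef_rot: [0.131, 0.991, 0.0, -0.0]
ft_force: [0.1, 1.9, 0.8]
width: 0.0399
grip_force: 40.0
```

```bash
python3 -m pendant '[{"dp":[0,0,-0.2],"rotation":[0,0,0],"jaw":0},{"dp":[0,0,-0.45],"rotation":[0,0,0],"jaw":0},{"dp":[0,0,-0.7],"rotation":[0,0,0],"jaw":0},{"dp":[0,0,-1],"rotation":[0,0,0],"jaw":0},{"dp":[0,0,-1],"rotation":[0,0,0],"jaw":0}]'
python3 -m pendant '[{"dp":[0,0,-0.3],"rotation":[0,0,0],"jaw":0},{"dp":[-0.1,0,-0.7],"rotation":[0,0,0],"jaw":0},{"dp":[-0.3,0,-1],"rotation":[0,0,0],"jaw":0},{"dp":[-0.4,0,-1],"rotation":[0,0,0],"jaw":0},{"dp":[-0.4,0,-1],"rotation":[0,0,0],"jaw":0}]'
python3 -m pendant '[{"dp":[-0.1,0,-0.2],"rotation":[0,-0.025,0],"jaw":0},{"dp":[-0.2,0,-0.2],"rotation":[0,-0.05,0],"jaw":0},{"dp":[-0.2,0,-0.3],"rotation":[0,-0.075,0],"jaw":0},{"dp":[-0.2,0,-0.3],"rotation":[0,-0.1,0],"jaw":0},{"dp":[-0.2,0,-0.3],"rotation":[0,-0.125,0],"jaw":0},{"dp":[-0.2,0,-0.3],"rotation":[0,-0.125,0],"jaw":0},{"dp":[-0.2,0,-0.3],"rotation":[0,-0.125,0],"jaw":0}]'
python3 - <<'E'
from h import *
s=r.read_state(); print(s["joint_positions"].round(2)); print(R.from_quat(s["eef_rot"]).as_matrix().round(3))
E
```

```text
time: 12.62
ee_pos: [0.575, -0.0489, 0.1672]
eef_rot: [0.131, 0.991, 0.001, 0.003]
ft_force: [-0.7, 0.5, -2.6]
width: 0.0395
grip_force: 40.0
time: 13.25
ee_pos: [0.6313, -0.0643, 0.3122]
eef_rot: [0.131, 0.991, -0.001, -0.001]
ft_force: [-0.4, -0.9, -1.7]
width: 0.0397
grip_force: 40.0
time: 14.12
ee_pos: [0.6602, -0.0719, 0.3595]
eef_rot: [0.121, 0.916, -0.05, 0.378]
ft_force: [1.5, -0.2, -1.3]
width: 0.0396
grip_force: 40.0
[-0.69 -0.21  0.53  1.93  0.59  0.72  0.86]
[[-0.684  0.26   0.682]
 [ 0.185  0.966 -0.183]
 [-0.706  0.001 -0.709]]
```

```bash
python3 -m pendant '[{"dp":[-0.2,0,0.2],"rotation":[0,-0.02,0],"jaw":0},{"dp":[-0.4,0,0.4],"rotation":[0,-0.04,0],"jaw":0},{"dp":[-0.47,0,0.47],"rotation":[0,-0.065,0],"jaw":0},{"dp":[-0.47,0,0.47],"rotation":[0,-0.09,0],"jaw":0},{"dp":[-0.47,0,0.47],"rotation":[0,-0.115,0],"jaw":0},{"dp":[-0.47,0,0.47],"rotation":[0,-0.125,0],"jaw":0},{"dp":[-0.47,0,0.47],"rotation":[0,-0.125,0],"jaw":0},{"dp":[-0.47,0,0.47],"rotation":[0,-0.125,0],"jaw":0}]'
python3 - <<'E'
from h import *
s=r.read_state(); print(s["joint_positions"].round(2)); M=R.from_quat(s["eef_rot"]).as_matrix(); print(M.round(3))
p=s["ee_pos"]-.019*M[:,2]; ims=[]
for n in("top","side"):
    c=camera(n); np.savez(f"{n}2.npz",**c); T=np.array(c["T"]); Ti=np.linalg.inv(T)
    uv=cv2.projectPoints(p[None],cv2.Rodrigues(Ti[:3,:3])[0],Ti[:3,3],c["mtx"],np.array(c["distortion"]))[0].ravel(); u,v=uv.astype(int); print(n,u,v)
    u=max(u,35);v=max(v,35)
    ims.append(cv2.resize(c["image"][v-35:v+35,u-35:u+35,::-1],(400,400),interpolation=cv2.INTER_CUBIC))
cv2.imwrite("pics/held.png",np.hstack(ims))
E
```

```text
time: 15.12
ee_pos: [0.7581, -0.108, 0.3619]
eef_rot: [0.103, 0.712, -0.108, 0.686]
ft_force: [0.4, -2.2, -2.0]
width: 0.0394
grip_force: 40.0
[-0.52  0.12  0.45  2.2   2.58  0.76 -1.21]
[[-0.037  0.296  0.955]
 [-0.001  0.955 -0.296]
 [-0.999 -0.012 -0.035]]
top 308 113
side 251 135
```

View pics/held.png

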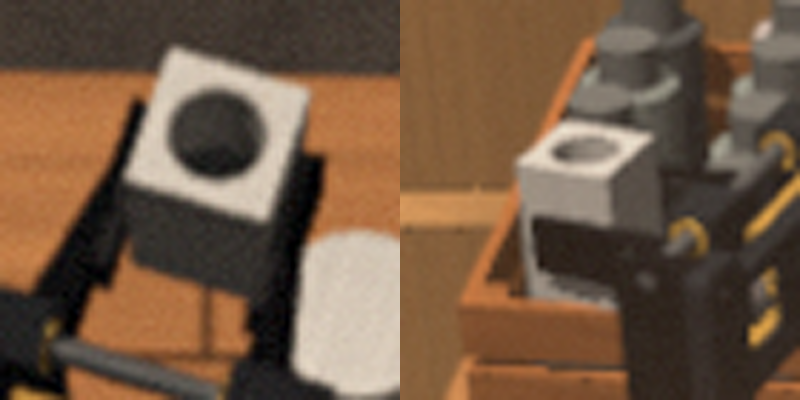

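The top view on the left shows the bore mouth facing up at (218,135). The side view on the right agrees. I'll let it settle, then check the tilt and the cover.

```bash
python3 -m pendant '[{"dp":[0,0,0],"rotation":[0,0,0],"jaw":0},{"dp":[0,0,0],"rotation":[0,0,0],"jaw":0},{"dp":[0,0,0],"rotation":[0,0,0],"jaw":0},{"dp":[0,0,0],"rotation":[0,0,0],"jaw":0}]'
python3 - <<'E'
from h import *
s=r.read_state(); M=R.from_quat(s["eef_rot"]).as_matrix(); print(M.round(3),s["joint_vel"].round(3))
a=np.radians(-15);z=np.array([np.cos(a),np.sin(a),0]);x=np.array([0,0,-1.]);delta(s["ee_pos"],R.from_matrix(np.c_[x,np.cross(z,x),z]))
c=camera("top"); np.savez("top3.npz",**c)
U,V=np.meshgrid(range(285,325),range(85,130)); uv=np.c_[U.ravel(),V.ravel()]
P=pts(c,uv); g=c["image"][uv[:,1],uv[:,0]].astype(int)
k=(P[:,2]>.3)&(g.min(1)>120)&(g.max(1)-g.min(1)<40); Q=P[k]
m=np.median(Q[:,2]); Q=Q[abs(Q[:,2]-m)<.006]; n=np.linalg.svd(Q-Q.mean(0))[2][2]; print(len(Q),Q.mean(0).round(3),"normal",(n*np.sign(n[2])).round(3))
cv2.imwrite("pics/top3.png",c["image"][60:330,180:450,::-1].repeat(2,0).repeat(2,1))
E
```

```text
time: 15.72
ee_pos: [0.7561, -0.1079, 0.3598]
eef_rot: [0.103, 0.715, -0.108, 0.683]
ft_force: [-0.8, -0.4, -2.7]
width: 0.0397
grip_force: 40.0
[[-0.044  0.295  0.954]
 [ 0.     0.955 -0.296]
 [-0.999 -0.013 -0.042]] [ 0.001  0.004 -0.001  0.006  0.009  0.001 -0.008]
dp [0. 0. 0.] rot [-0.0061 -0.0068  0.0019]
375 [ 0.744 -0.105  0.392] normal [ 0.047 -0.012  0.999]
```

View pics/top3.png

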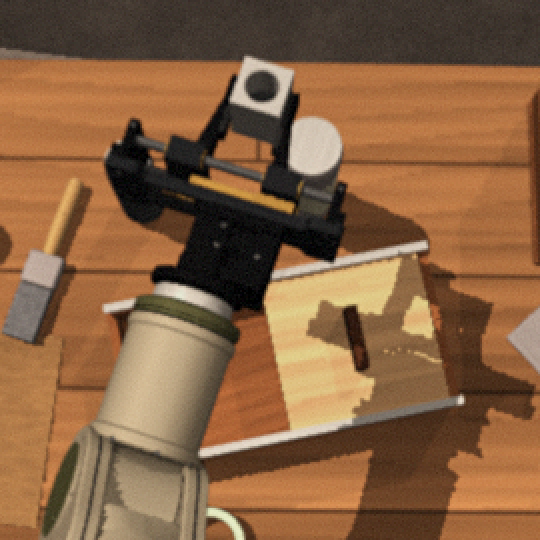

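```bash
python3 -m pendant '[{"dp":[0,0,0],"rotation":[0,-0.0068,0.002],"jaw":0},{"dp":[0,0,0],"rotation":[0,-0.0068,0.002],"jaw":0},{"dp":[0,0,0],"rotation":[0,-0.0068,0.002],"jaw":0},{"dp":[0,0,0],"rotation":[0,-0.0068,0.002],"jaw":0},{"dp":[0,0,0],"rotation":[0,-0.0068,0.002],"jaw":0},{"dp":[0,0,0],"rotation":[0,-0.0068,0.002],"jaw":0}]'
python3 - <<'E'
from h import *
s=r.read_state(); print(R.from_quat(s["eef_rot"]).as_matrix().round(3))
c=dict(np.load("top1.npz")); k=lambda L:np.array(L)/3.6+[210,170]
A=pts(c,k([(80,160),(135,444)]),.071).mean(0); B=pts(c,k([(660,45),(725,323)]),.071).mean(0)
u=(A-B)[:2]; L=np.linalg.norm(u); u/=L; print("rail len",L,np.degrees(np.arctan2(u[1],u[0])))
mid=(A+B)[:2]/2; f=lambda px,z:(((pts(c,k(px),z).mean(0)[:2]-mid)@u)-.085).round(4)
print("cover +y edge",f([(362,115),(413,378)],.064),"-y edge",f([(645,65),(700,318)],.064),"bar",f([(523,154),(544,272)],.092))
print("start: +y edge",f([(120,168),(168,430)],.064),"bar",f([(275,205),(297,320)],.092))
print("walls: +y outer/inner",f([(92,172),(135,432)],.056),f([(106,172),(150,432)],.056))
E
```

```text
time: 16.52
ee_pos: [0.7561, -0.1077, 0.3592]
eef_rot: [0.105, 0.699, -0.106, 0.699]
ft_force: [0.4, 0.3, -1.4]
width: 0.0398
grip_force: 40.0
[[-0.     0.295  0.955]
 [-0.001  0.955 -0.295]
 [-1.    -0.001 -0.   ]]
rail len 0.36276443972650724 102.06013214515711
cover +y edge -0.0762 -y edge -0.2549 bar -0.1642
start: +y edge 0.0752 bar -0.014
walls: +y outer/inner 0.0946 0.0859
```

```bash
python3 -c "
from bench import r
print(r.close_job())"
```

```text
the job is handed in; nothing more can be done
None
```

I handed the job in at about 16.5 s: the cover is open against its stop (about 0.168 m by camera, ±2 mm), and the gripper holds the socket still, bore straight up, with its lower end about 0.33 m above the bench.

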